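Make up two reagent kits at the blood analyser

ROBOT

A 6-joint arm with a two-finger parallel gripper is mounted at the origin on the work surface. World frame = base frame: x ahead of the robot, y to its left, z up, the work surface at z = 0. Lengths are in m, angles in rad, forces in N, time in s.
With the tool pointing down it reaches from about 0.35 to 1 m from the base axis. Payload 7.1 kg.
Tool frame: the origin (TCP) lies between the finger pads; the fingertips stand 22 mm ahead of it and the grasp point (between the pads) lies 3 mm ahead of it; x points along the fingers, y is the direction in which the jaws open and shut, and the axes are right-handed (so a half turn about x gives the same grasp; the last joint's range is limited). The gripper opens to 85 mm and grips with 20 to 120 N. Pads are 22 mm wide; open, the fingers measure 114 mm over their backs; the gripper's body (76 mm by 85 mm) begins 54 mm behind the grasp point. The pads swing forward as they close: fully open they stand 13 mm farther back than shut.
Start: joints at [-1.191, 0.423, 1.63, -0, 1.089, -0.019], TCP at [0.243, -0.576, 0.253] pointing down, gripper open.
Joint ranges: [-3, 3], [-0.9, 2.11], [0.09, 2.58], [-1.31, 4.45], [0.11, 2.69], [-2.54, 2.54]. Speed limits (rad/s): [2.39, 2.39, 3.01, 3.14, 3.14, 3.14].

INTERFACE

Orientations are given as a rotation vector (axis times angle).
In Python, from rig import manip gives the robot as it stands. The module is installed in compiled form; this text tells all that it offers. Calls block until the motion is done:
- manip.move_to(position, orientation): joint-space move of the TCP to a pose.
- manip.servo_line(position, orientation=None, rate=0.15): straight line of the TCP; orientation=None keeps the orientation; rate is the mean speed in m/s.
- manip.set_joints(angles): joint-space move.
- manip.command_gripper(opening, f_grip=None): finger opening in m; f_grip is the grip in N (None keeps the last); returns when the fingers have stopped.
- manip.hold(seconds).
- manip.solve_ik(position, orientation): joint angles nearest the present ones, or None.
- manip.camera(name): name is "scene" or "side" or "wrist"; returns a dict with "image" (384x512x3 uint8, red, green, blue), "fx", "fy", "cx", "cy" (pixels), "cam_to_world" (4x4, takes a point from camera to world coordinates); the wrist camera has in their place "mount" (4x4, takes a point from camera to tool coordinates, whose origin is the TCP and whose axes are the tool frame's). Camera axes: x right, y down, z forward; pixel columns grow to the right and rows downward; lengths in m; the calibration is good to about 2 mm. A picture is of the moment at which its call begins: read the wrist's pose just before it. There is no depth.
A pose or a line that the arm cannot do raises manip.IKError and nothing moves.
- manip.sign_off(): hands the job in, once; it reports no verdict.
Readings, each from a call of its own:
- manip.get_time(): time.
- manip.get_joint_positions(): joint angles.
- manip.get_joint_vel(): joint speeds.
- manip.get_tau(): joint torques, N m.
- manip.get_position(): TCP position.
- manip.get_ee_rot(): TCP orientation.
- manip.get_contact_force(): force on the tool from outside, world axes, zero at the start.
- manip.get_torque(): the same for the moment, N m.
- manip.get_width(): finger opening in m.
Only numpy, scipy, OpenCV 4.12 (cv2) and the standard library are available. Lean on these libraries where they do the work, as an engineer would, in place of code of your own. Each camera call takes 0.05 s, during which the arm holds its last target. There are 200 camera calls.

TASK

Make up two kits from the stock on the counter: the blue tray gets the amber bottle, the red-capped pot and the purple box; the red tray gets the white bottle and the yellow-capped pot. Stand each thing upright on the tray's floor in a compartment of its own, setting it down rather than dropping it and never tipping it over. Leave the green-capped pot, the tube rack and the beaker where they are.

Things in the scene. Friction and masses are not known exactly. Their poses are not given: they have to be found in the camera images.
- amber_bottle: Amber reagent bottle with a white cap and pale label: body 42 mm in diameter with straight sides from 0 to 64 mm above the underside, then a shoulder and a 29 mm cap up to 88 mm; about 100 g. Origin: centre of its underside; z is up along its axis. Loose.
- white_bottle: White reagent bottle with a black cap: body 42 mm in diameter with straight sides from 0 to 64 mm above the underside, then a shoulder and a 29 mm cap up to 88 mm; about 100 g. Origin: centre of its underside; z is up along its axis. Loose.
- red_pot: White specimen pot with a red cap: a straight cylinder 40 mm in diameter and 64 mm high, the cap being its top 16 mm; about 60 g. Origin: centre of its underside; z is up along its axis. Loose.
- yellow_pot: White specimen pot with a yellow cap: a straight cylinder 40 mm in diameter and 64 mm high, the cap being its top 16 mm; about 60 g. Origin: centre of its underside; z is up along its axis. Loose.
- purple_box: Purple reagent cartridge box with a white band, standing upright: 44 mm along its x, 30 mm along its y, 62 mm high; about 60 g. Origin: centre of its underside; z is up. Loose.
- blue_tray: Blue plastic kit tray (paler floors) fixed to the counter, 208 mm along its x, 74 mm along its y, 22 mm high, open. Walls, floor and two full-height cross dividers are 4 mm thick, making three compartments 64 x 66 mm inside, centred at x = -68, 0, +68 mm, y = 0. Origin: centre of the underside (inner floor at z = 4 mm). Its x axis points ahead of the robot within 0.3 rad.
- red_tray: Red plastic kit tray (paler floors) fixed to the counter, 208 mm along its x, 74 mm along its y, 22 mm high, open. Walls, floor and two full-height cross dividers are 4 mm thick, making three compartments 64 x 66 mm inside, centred at x = -68, 0, +68 mm, y = 0. Origin: centre of the underside (inner floor at z = 4 mm). Its x axis points ahead of the robot within 0.3 rad.
- green_pot: White specimen pot with a green cap, standing among the stock but belonging to neither kit: a straight cylinder 40 mm in diameter and 64 mm high, the cap being its top 16 mm; about 60 g. Origin: centre of its underside; z is up along its axis. Loose.
- tube_rack: Aluminium rack of purple-capped blood tubes, 50 mm (x) by 160 mm (y), 80 mm high over the tubes, beyond the stock. Origin: centre of its underside. Loose; not to be moved.
- beaker: Empty glass beaker, 64 mm in diameter, 75 mm high, beyond the stock. Origin: centre of its underside. Loose; not to be moved.

How it is judged:
By the outcome, as a careful person would: the job done as asked, in the order asked, and still so for the second after the job is handed in, with the robot touching nothing.
It also fails if it takes over 115 s, if anything falls off the work surface, if the arm or the gripper's body presses on something with over 40 N, if the wrist force passes 120 N, or if a joint passes its speed limit or range.

## Working session

There is one attempt and no reset: what is moved stays moved. The work goes in short steps, each a Python script; the robot and the scene stay as the last script left them, time stands still between calls to the robot, and variables do not carry over. Pictures are saved under pics/ and viewed, about 12 in all and at most 16, crops included, and the job is handed in when it is done.

```bash
mkdir -p pics
python3 - <<'E'
from rig import manip
import cv2, numpy as np
for n in ("scene","side","wrist"):
    p=manip.get_position(); r=manip.get_ee_rot()
    c=manip.camera(n)
    cv2.imwrite(f"pics/{n}0.png",c["image"][:,:,::-1])
    print(n,c["fx"],c["fy"],c["cx"],c["cy"]);print(np.round(c.get("cam_to_world",c.get("mount")),4).tolist())
print(p,r,manip.get_time(),manip.get_width())
E
```

```text
scene 410.7737452475758 410.7737452475758 254.3500979031353 186.56791428106612
[[0.6245, 0.4957, -0.6035, 1.2295], [0.781, -0.4028, 0.4773, -0.5032], [-0.0065, -0.7694, -0.6387, 0.7382], [0.0, 0.0, 0.0, 1.0]]
side 476.05427205193575 476.05427205193575 252.8558897295847 189.88906581460083
[[-0.8686, -0.3179, 0.3802, 0.1768], [-0.4955, 0.5633, -0.6612, 0.7304], [-0.004, -0.7626, -0.6468, 0.7511], [0.0, 0.0, 0.0, 1.0]]
wrist 281.6709236113645 281.6709236113645 256.30193920221916 190.62832699033342
[[-0.0016, -0.2602, 0.9656, -0.1203], [1.0, -0.0017, 0.0012, -0.0005], [0.0013, 0.9656, 0.2602, -0.0657], [0.0, 0.0, 0.0, 1.0]]
[ 0.24254734 -0.57552008  0.25263236] [ 2.00269219  0.40615161 -2.00316153] 0.15 0.08515271526284911
```

View pics/scene0.png

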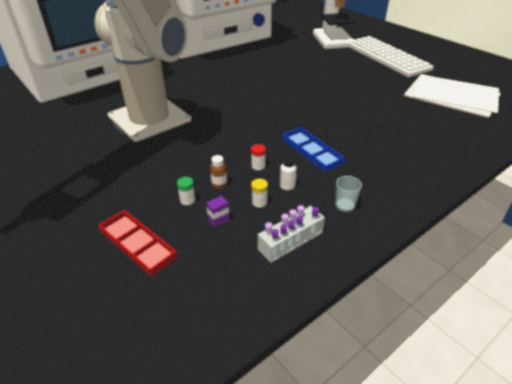

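View pics/side0.png

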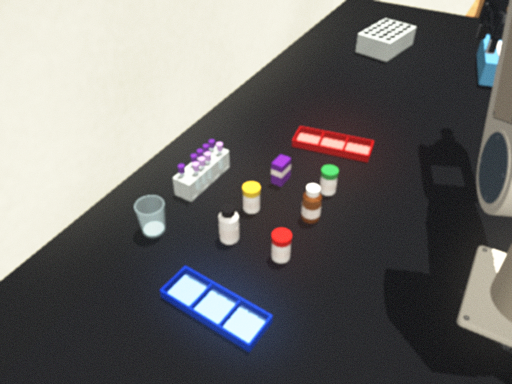

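The scene view shows the red tray at about (137,241), the blue tray (313,148), and the stock between them: green pot (186,190), amber bottle (218,170), red pot (258,157), purple box (218,210), yellow pot (259,192), white bottle (288,176). The rack and beaker lie beyond. The side view agrees. Next I'll segment by colour and triangulate.

```bash
cat > vis.py <<'E'
import cv2, numpy as np
def ray(c,uv,T=None):
    T=c["cam_to_world"] if T is None else T
    d=T[:3,:3]@np.array([(uv[0]-c["cx"])/c["fx"],(uv[1]-c["cy"])/c["fy"],1]); return T[:3,3],d
def onz(c,uv,z,T=None):
    o,d=ray(c,uv,T); return (o+d*(z-o[2])/d[2])
def tri(rays):
    A=0;b=0
    for o,d in rays:
        d=d/np.linalg.norm(d); P=np.eye(3)-np.outer(d,d); A=A+P; b=b+P@o
    return np.linalg.solve(A,b)
# hue ranges (cv2 0..180), smin, vmin
HUE=dict(red=((0,6),(174,180)),yellow=((22,32),),green=((50,80),),blue=((100,128),),purple=((132,150),),amber=((7,18),))
def blobs(img,name,smin=130,vmin=60,amin=15):
    h=cv2.cvtColor(img,cv2.COLOR_RGB2HSV); m=np.zeros(img.shape[:2],np.uint8)
    for a,b in HUE[name]: m|=cv2.inRange(h,(a,smin,vmin),(b,255,255))
    n,l,s,c=cv2.connectedComponentsWithStats(m)
    return [(int(s[i,4]),np.round(c[i],1).tolist(),s[i,:4].tolist(),l==i) for i in range(1,n) if s[i,4]>=amin]
E
python3 - <<'E'
from rig import manip
from vis import *
cs={n:manip.camera(n) for n in("scene","side")}
for n,c in cs.items():
    for k in HUE:
        for b in blobs(c["image"],k):
            if b[1][1]>100: print(n,k,b[:3],np.round(onz(c,b[1],.056),3)[:2], np.round(onz(c,b[1],.012),3)[:2])
E
```

```text
scene red (167, [257.8, 149.2], [250, 143, 16, 13]) [0.458 0.121] [0.408 0.161]
scene red (1584, [137.6, 241.6], [98, 209, 80, 67]) [ 0.571 -0.318] [ 0.528 -0.306]
scene yellow (220, [258.9, 184.8], [250, 178, 18, 15]) [0.587 0.02 ] [0.545 0.054]
scene green (183, [184.5, 182.6], [177, 176, 16, 14]) [ 0.456 -0.126] [ 0.406 -0.102]
scene blue (944, [313.2, 148.8], [282, 127, 63, 45]) [0.558 0.248] [0.515 0.296]
scene blue (82, [508.7, 216.8], [504, 206, 8, 19]) [1.054 0.405] [1.042 0.464]
scene purple (228, [217.1, 203.4], [207, 195, 21, 17]) [ 0.578 -0.106] [ 0.536 -0.08 ]
scene purple (39, [315.2, 210.5], [313, 207, 6, 9]) [0.749 0.064] [0.718 0.101]
scene purple (116, [218.7, 220.3], [208, 215, 21, 11]) [ 0.629 -0.137] [ 0.591 -0.113]
scene purple (29, [299.0, 219.4], [297, 216, 5, 8]) [0.747 0.013] [0.716 0.046]
scene purple (30, [291.2, 223.8], [289, 220, 5, 9]) [ 0.746 -0.012] [0.715 0.02 ]
scene purple (25, [283.2, 228.5], [282, 225, 4, 8]) [ 0.746 -0.037] [ 0.714 -0.006]
scene purple (30, [274.5, 233.3], [272, 230, 5, 8]) [ 0.745 -0.062] [ 0.713 -0.034]
scene amber (127, [217.
[... 361 characters left out ...]
 [0.592 0.017] [ 0.618 -0.028]
side green (187, [329.5, 170.8], [321, 165, 18, 14]) [ 0.462 -0.13 ] [ 0.48  -0.185]
side blue (2473, [216.0, 307.1], [159, 265, 115, 88]) [0.484 0.327] [0.504 0.301]
side purple (144, [202.6, 148.7], [191, 139, 24, 21]) [ 0.775 -0.057] [ 0.813 -0.107]
side purple (230, [280.6, 161.7], [271, 154, 20, 17]) [ 0.579 -0.105] [ 0.605 -0.158]
side purple (39, [180.8, 166.7], [178, 163, 7, 9]) [0.778 0.03 ] [ 0.816 -0.014]
side purple (117, [279.6, 179.7], [271, 172, 19, 14]) [ 0.549 -0.042] [ 0.573 -0.091]
side amber (202, [311.4, 201.7], [303, 192, 19, 17]) [ 0.454 -0.009] [ 0.471 -0.055]
side amber (52, [309.7, 220.7], [301, 217, 18, 7]) [0.432 0.048] [0.448 0.005]
```

```bash
cat >> vis.py <<'E'
from scipy.spatial.transform import Rotation as Ro
def down(a):
    y=np.array([np.cos(a),np.sin(a),0]); x=np.array([0,0,-1.]); return Ro.from_matrix(np.c_[x,y,np.cross(x,y)]).as_rotvec()
def wrist(manip):
    p=manip.get_position(); r=manip.get_ee_rot(); c=manip.camera("wrist")
    T=np.eye(4); T[:3,:3]=Ro.from_rotvec(r).as_matrix(); T[:3,3]=p
    c["cam_to_world"]=T@c["mount"]; return c
E
python3 - <<'E'
from rig import manip
from vis import *
import pickle
print(np.round(Ro.from_rotvec(manip.get_ee_rot()).as_matrix(),2).tolist())
for a in (np.pi/2,-np.pi/2): print(a,manip.solve_ik([.43,0,.40],down(a)))
manip.move_to([.43,0,.40],down(np.pi/2))
c=wrist(manip); pickle.dump(c,open("w1.pkl","wb"))
cv2.imwrite("pics/w1.png",c["image"][:,:,::-1]); print(manip.get_time(),manip.get_joint_positions())
for k in HUE:
    for b in blobs(c["image"],k):
        print(k,b[:3],np.round(onz(c,b[1],.060),3)[:2], np.round(onz(c,b[1],.012),3)[:2])
E
```

```text
[[-0.0, 0.39, -0.92], [0.0, -0.92, -0.39], [-1.0, -0.0, -0.0]]
1.5707963267948966 [-2.76779523e-02 -3.61463487e-02  1.85932998e+00 -4.44089210e-16
  1.31840902e+00 -1.59847428e+00]
-1.5707963267948966 [-2.76779523e-02 -3.61463487e-02  1.85932998e+00 -4.44089210e-16
  1.31840902e+00  1.54311837e+00]
2.525 [-2.87322284e-02 -3.55682120e-02  1.85917913e+00 -1.01179177e-04
  1.31830352e+00 -1.59821941e+00]
red (3523, [101.5, 197.9], [54, 143, 83, 114]) [ 0.501 -0.265] [ 0.515 -0.293]
red (520, [327.9, 176.1], [315, 164, 27, 26]) [0.464 0.119] [0.474 0.131]
red (18, [131.2, 253.1], [129, 250, 7, 7]) [ 0.604 -0.227] [ 0.63 -0.25]
yellow (469, [267.4, 246.0], [256, 234, 24, 25]) [0.591 0.019] [0.615 0.021]
green (490, [180.8, 175.2], [169, 163, 25, 25]) [ 0.461 -0.127] [ 0.472 -0.14 ]
blue (2499, [416.4, 193.3], [383, 137, 72, 113]) [0.494 0.27 ] [0.507 0.299]
purple (398, [196.9, 240.2], [185, 231, 25, 18]) [ 0.579 -0.107] [ 0.602 -0.118]
amber (167, [245.8, 168.4], [233, 161, 25, 23]) [ 0.45  -0.018] [ 0.459 -0.02 ]
```

View pics/w1.png

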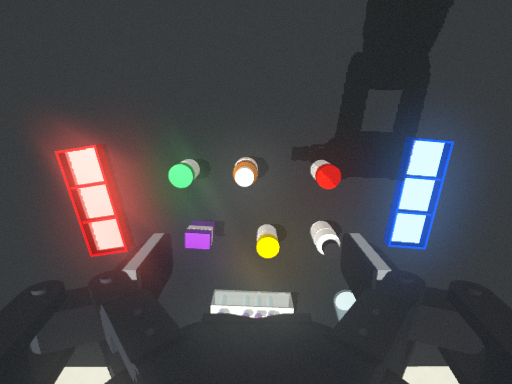

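Wrist view from above: trays at about (92,200) red and (420,193) blue, with the six stock items standing well apart. From left to right they are green (180,175), amber (245,172), red (327,175), purple (198,238), yellow (267,243) and white (325,238). Next I'll fit model silhouettes in all three cameras.

```bash
cat >> vis.py <<'E'
from scipy.optimize import least_squares
def circ(r,z): t=np.linspace(0,2*np.pi,32,False); return np.c_[r*np.cos(t),r*np.sin(t),0*t+z]
def box(a,b,h,z0=0): return np.array([[x,y,z] for x in(-a/2,a/2) for y in(-b/2,b/2) for z in(z0,h)])
POT=np.r_[circ(.02,0),circ(.02,.064)]
MODEL=dict(red_pot=POT,yellow_pot=POT,green_pot=POT,amber_bottle=np.r_[circ(.021,0),circ(.021,.064),circ(.0145,.088)],
  white_bottle=np.r_[circ(.021,0),circ(.021,.064),circ(.0145,.07)],purple_box=box(.044,.030,.062),
  red_tray=box(.208,.074,.022),blue_tray=box(.208,.074,.022))
def proj(c,P):
    T=np.linalg.inv(c["cam_to_world"]); q=P@T[:3,:3].T+T[:3,3]
    return np.c_[q[:,0]/q[:,2]*c["fx"]+c["cx"],q[:,1]/q[:,2]*c["fy"]+c["cy"]]
def place(M,p): R=Ro.from_euler("z",p[2]).as_matrix(); return M@R.T+[p[0],p[1],p[3] if len(p)>3 else 0]
def hull(c,M,p): return cv2.convexHull(proj(c,place(M,p)).astype(np.float32))
def obs(c,M,p0,vmin,name,grow=6):
    img=c["image"]; h=cv2.cvtColor(img,cv2.COLOR_RGB2HSV); m=(h[...,2]>vmin).astype(np.uint8)
    if "tray" in name:
        k="red" if "red" in name else "blue"; m=sum((cv2.inRange(h,(a,150,110),(b,255,255)) for a,b in HUE[k]))
        m=(m>0).astype(np.uint8)
    roi=np.zeros_like(m); cv2.fillConvexPoly(roi,np.int32(np.round(hull(c,M,p0))),1); roi=cv2.dilate(roi,np.ones((2*grow+1,)*2))
    n,l,s,_=cv2.connectedComponentsWithStats(m*roi)
    m=np.isin(l,[i for i in range(1,n) if s[i,4]>12]).astype(np.uint8)
    ct=np.vstack(cv2.findContours(m,cv2.RETR_EXTERNAL,cv2.CHAIN_APPROX_NONE)[0]); hp=cv2.convexHull(ct)[:,0].astype(float)
    q=np.r_[hp,hp[:1]]; pts=[]
    for a,b in zip(q[:-1],q[1:]):
        k=max(1,int(np.linalg.norm(b-a))); pts+=[a+(b-a)*i/k for i in range(k)]
    return np.array(pts)
def fit(cs,name,p0,vmin=60,grow=6):
    M=MODEL[name]; O=[(c,obs(c,M,p0,vmin,name,grow)) for c in cs]; yaw=name in("purple_box","red_tray","blue_tray")
    def f(v,split=False):
        p=[v[0],v[1],v[2]*1 if yaw else 0]
        r=[np.array([cv2.pointPolygonTest(hull(c,M,p),(float(x),float(y)),True) for x,y in o])-.5 for c,o in O]
        return r if split else np.concatenate(r)
    s=least_squares(f,p0,loss="soft_l1",f_scale=.7,diff_step=1e-4,x_scale=[.01,.01,.1])
    return s.x,[round(float(np.sqrt(np.mean(r**2))),2) for r in f(s.x,True)]
E
cat > est.py <<'E'
from rig import manip
from vis import *
import pickle,json
w=pickle.load(open("w1.pkl","rb")); p=pickle.load
sc={"image":cv2.imread("pics/scene0.png")[:,:,::-1]}; cs=[]
for n in("scene","side"):
    c=manip.camera(n); c["image"]=np.ascontiguousarray(cv2.imread(f"pics/{n}0.png")[:,:,::-1]); cs.append(c)
cs.append(w)
G=dict(red_pot=(.462,.119,0),yellow_pot=(.591,.019,0),green_pot=(.461,-.127,0),amber_bottle=(.455,-.015,0),white_bottle=(.59,.12,0),purple_box=(.579,-.105,0),red_tray=(.52,-.302,.12),blue_tray=(.51,.298,-.1))
out={}
for k,g in G.items():
    e,r=fit(cs,k,g,grow=10 if "tray" in k or "bottle" in k else 6); e,r=fit(cs,k,e)
    print(k,np.round(e,4),r,[np.round(fit([c],k,e)[0],3).tolist() for c in cs]); out[k]=e.tolist()
json.dump(out,open("poses.json","w"))
vs=[]
for c in cs:
    im=cv2.resize(c["image"][100:320,50:470],None,fx=2,fy=2)[:,:,::-1].copy()
    for k,e in out.items(): cv2.polylines(im,[np.int32(2*(hull(c,MODEL[k],e)-[50,100])+1)],True,(0,255,255),1)
    vs.append(im)
cv2.imwrite("pics/fitw.png",vs[2]); cv2.imwrite("pics/fitab.png",cv2.resize(np.vstack(vs[:2]),(573,600)))
E
python3 est.py
```

```text
red_pot [0.4682 0.1134 0.    ] [1.95, 5.5, 6.48] [[0.462, 0.118, 0.0], [0.47, 0.108, 0.0], [0.473, 0.113, 0.0]]
yellow_pot [0.5905 0.0194 0.    ] [1.76, 7.4, 7.84] [[0.59, 0.018, 0.0], [0.589, 0.023, 0.0], [0.591, 0.019, 0.0]]
green_pot [ 0.4626 -0.1302  0.    ] [1.62, 7.24, 8.23] [[0.461, -0.129, 0.0], [0.465, -0.13, 0.0], [0.463, -0.131, 0.0]]
amber_bottle [ 0.4603 -0.0222  0.    ] [1.63, 6.59, 7.97] [[0.454, -0.02, 0.0], [0.466, -0.026, 0.0], [0.461, -0.023, 0.0]]
white_bottle [0.5879 0.1216 0.    ] [1.38, 4.89, 7.82] [[0.587, 0.122, 0.0], [0.589, 0.116, 0.0], [0.589, 0.123, 0.0]]
purple_box [ 0.5753 -0.1057 -0.    ] [2.37, 6.99, 7.6] [[0.577, -0.107, -0.0], [0.566, -0.096, -0.0], [0.576, -0.107, -0.0]]
red_tray [ 0.5213 -0.305   0.1542] [0.81, 1.04, 2.15] [[0.518, -0.305, 0.158], [0.521, -0.304, 0.144], [0.522, -0.305, 0.15]]
blue_tray [ 0.5092  0.2987 -0.0859] [0.88, 1.05, 0.76] [[0.503, 0.3, -0.083], [0.509, 0.299, -0.086], [0.51, 0.299, -0.087]]
```

```bash
sed -i 's/vmin=60,grow=6):$/vmin=100,grow=6):/; s/diff_step=1e-4/diff_step=1e-3/' vis.py; sed -i 's/-.105,0)/-.105,.05)/' est.py; grep -n "def fit" vis.py; python3 -c "
from vis import *
for n in('scene0','side0','w1'): print(np.percentile(cv2.imread(f'pics/{n}.png').max(2),[10,30,50,70,80,90]))"; python3 est.py
```

```text
51:def fit(cs,name,p0,vmin=100,grow=6):
[ 41.  44.  47. 131. 146. 220.]
[ 41.  49.  60. 192. 241. 243.]
[ 48.  60.  64.  75.  86. 147.]
red_pot [0.4635 0.1184 0.    ] [0.83, 1.04, 0.81] [[0.461, 0.119, 0.0], [0.463, 0.119, 0.0], [0.465, 0.119, 0.0]]
yellow_pot [0.5917 0.0186 0.    ] [1.03, 3.83, 0.81] [[0.589, 0.019, 0.0], [0.592, 0.026, 0.0], [0.593, 0.019, 0.0]]
green_pot [ 0.4621 -0.1279  0.    ] [0.78, 4.24, 0.79] [[0.459, -0.128, 0.0], [0.463, -0.116, 0.0], [0.463, -0.128, 0.0]]
amber_bottle [ 0.4583 -0.0215  0.    ] [1.15, 4.43, 0.8] [[0.45, -0.017, 0.0], [0.458, -0.032, 0.0], [0.459, -0.021, 0.0]]
white_bottle [0.584  0.1244 0.    ] [0.8, 3.57, 1.02] [[0.586, 0.123, 0.0], [0.583, 0.124, 0.0], [0.584, 0.125, 0.0]]
purple_box [ 0.5792 -0.1069  0.4105] [2.05, 1.48, 2.48] [[0.574, -0.104, 0.734], [0.58, -0.107, 0.214], [0.58, -0.108, 0.674]]
red_tray [ 0.5213 -0.305   0.154 ] [0.81, 1.04, 2.15] [[0.518, -0.305, 0.158], [0.521, -0.304, 0.145], [0.522, -0.305, 0.15]]
blue_tray [ 0.5092  0.2987 -0.086 ] [0.88, 1.05, 0.76] [[0.503, 0.3, -0.083], [0.509, 0.299, -0.086], [0.51, 0.299, -0.087]]
```

View pics/fitw.png

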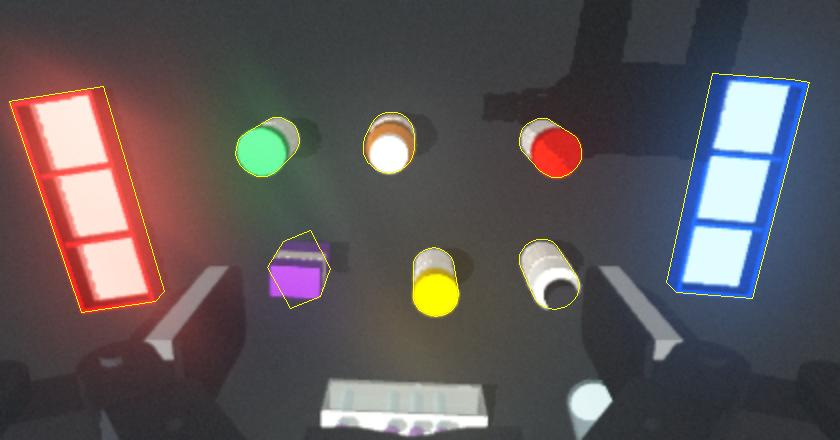

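View pics/fitab.png

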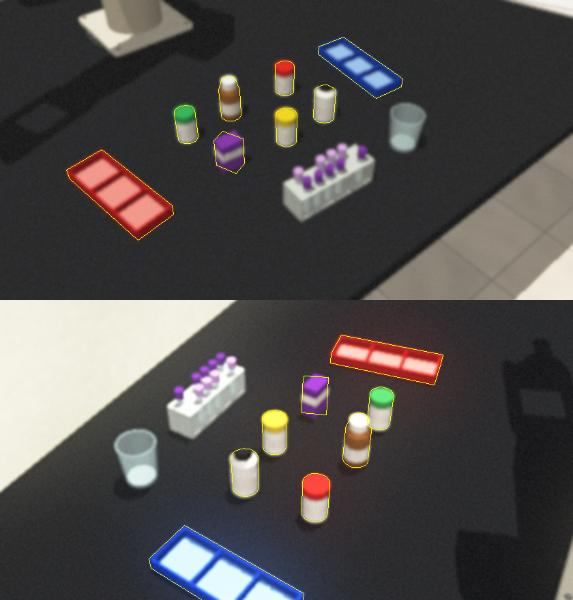

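The fits sit tightly on every outline except the box. Its top face at about (297,278) is long along world y, so its yaw should be near π/2. I'll refit it and start with the amber bottle.

```bash
sed -i 's/-.105,.05)/-.105,1.5)/' est.py; sed -i 's/e,r=fit(cs,k,e)$/e,r=fit(cs,k,e,vmin=85 if "box" in k else 100)/' est.py; python3 est.py | grep box
cat > job.py <<'E'
from rig import manip
from vis import *
import json
P=json.load(open("poses.json")); H=.22; GZ=.046; F=40
def fz(): return manip.get_contact_force()[2]
def pick(name,a,w=.075):
    x,y=P[name][:2]
    manip.command_gripper(w)
    manip.move_to([x,y,H],down(a)); manip.servo_line([x,y,GZ],rate=.2)
    manip.command_gripper(0,f_grip=F); wd=manip.get_width()
    manip.servo_line([x,y,H],rate=.25); manip.hold(.15)
    print(name,"grip",round(wd,4),"after lift",round(manip.get_width(),4),"t",manip.get_time(),"fz",round(fz(),2))
def put(tray,slot,a):
    t=P[tray]; x,y=np.array(t[:2])+slot*np.array([np.cos(t[2]),np.sin(t[2])])
    manip.move_to([x,y,H],down(a)); z=GZ+.004
    manip.servo_line([x,y,z+.006],rate=.15); manip.hold(.2); f0=fz(); d=.006
    while d>-.002:
        d-=.001; manip.servo_line([x,y,z+d],rate=.03)
        if fz()-f0>3: break
    w=manip.get_width(); print("down at",round(d,3),"df",round(fz()-f0,2))
    manip.command_gripper(w+.022); manip.servo_line([x,y,H],rate=.2); print("t",manip.get_time())
E
python3 - <<'E'
from job import *
a=P["blue_tray"][2]+np.pi/2
for s in(-.068,0,.068):
    for tr in("blue_tray","red_tray"):
        t=P[tr];xy=np.array(t[:2])+s*np.array([np.cos(t[2]),np.sin(t[2])]);print(tr,np.round(xy,3),[np.round(manip.solve_ik([*xy,.05],down(t[2]+q)),2)[5] for q in(np.pi/2,-np.pi/2)])
pick("amber_bottle",a)
E
```

```text
purple_box [ 0.5779 -0.107   1.4794] [0.76, 0.91, 3.03] [[0.573, -0.104, 1.502], [0.58, -0.107, 1.403], [0.58, -0.107, 1.54]]
blue_tray [0.441 0.305] [np.float64(-0.9), np.float64(2.24)]
red_tray [ 0.454 -0.315] [np.float64(-2.35), np.float64(0.79)]
blue_tray [0.509 0.299] [np.float64(-0.97), np.float64(2.17)]
red_tray [ 0.521 -0.305] [np.float64(-2.27), np.float64(0.87)]
blue_tray [0.577 0.293] [np.float64(-1.03), np.float64(2.11)]
red_tray [ 0.589 -0.295] [np.float64(-2.21), np.float64(0.93)]
amber_bottle grip 0.0412 after lift 0.0409 t 6.2667 fz -1.88
```

Run:
```python
from job import *
a=P["blue_tray"][2]+np.pi/2
put("blue_tray",.068,a)
c=manip.camera("side"); cv2.imwrite("pics/s2.png",cv2.resize(c["image"][120:384,100:400,::-1],None,fx=2,fy=2))
w=wrist(manip); cv2.imwrite("pics/w2.png",w["image"][:,:,::-1])
```

```text
down at 0.0 df 10.67
t 11.825
```

View pics/s2.png

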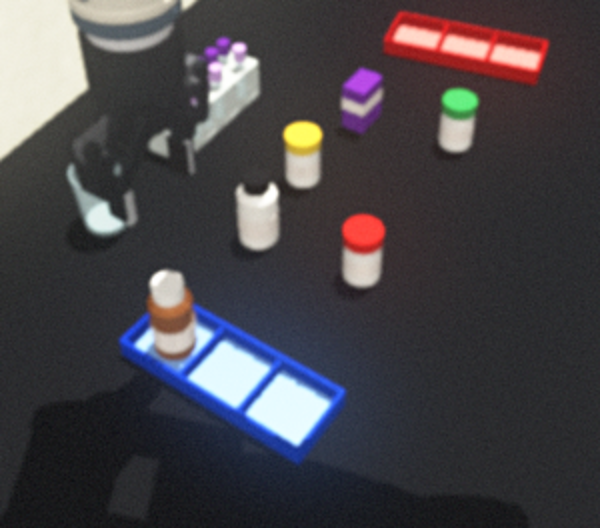

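Amber stands upright in the far blue compartment, with its base near (173,350), and touched down at the nominal height. Next come the red pot and the box.

Run:
```python
from job import *
a=P["blue_tray"][2]+np.pi/2
pick("red_pot",a); put("blue_tray",0,a)
pick("purple_box",P["purple_box"][2]-np.pi/2,.06); put("blue_tray",-.068,a)
c=manip.camera("side"); cv2.imwrite("pics/s3.png",cv2.resize(c["image"][120:384,100:400,::-1],None,fx=2,fy=2))
```

```text
red_pot grip 0.0393 after lift 0.0389 t 15.475 fz -0.58
down at 0.0 df 11.6
t 20.5333
purple_box grip 0.0299 after lift 0.0292 t 24.6583 fz -1.41
down at 0.001 df 4.9
t 30.275
```

View pics/s3.png

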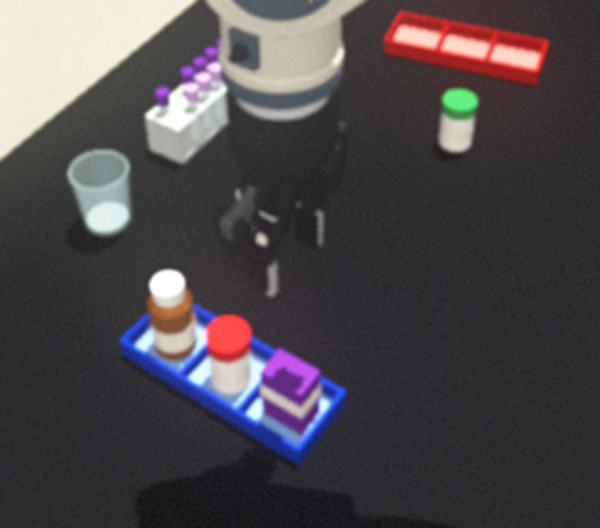

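The amber bottle, red pot and purple box all stand upright in the blue tray, one to a compartment. Next is the red tray.

Run:
```python
from job import *
a=P["red_tray"][2]-np.pi/2
pick("white_bottle",a); put("red_tray",.068,a)
pick("yellow_pot",a); put("red_tray",-.068,a)
manip.move_to([.43,0,.40],down(np.pi/2))
w=wrist(manip); E={}
cs=[manip.camera("scene"),manip.camera("side"),w]
loc={"amber_bottle":("blue_tray",.068),"red_pot":("blue_tray",0),"purple_box":("blue_tray",-.068),"white_bottle":("red_tray",.068),"yellow_pot":("red_tray",-.068)}
im=cv2.resize(w["image"][100:320,50:470],None,fx=1.9,fy=1.9)[:,:,::-1].copy()
for k,(tr,s) in loc.items():
    t=P[tr]; M=MODEL[k]; p=[t[0]+s*np.cos(t[2]),t[1]+s*np.sin(t[2]),t[2],.004]
    cv2.polylines(im,[np.int32(1.9*(hull(w,M,p)-[50,100]))],True,(0,255,0),1)
cv2.polylines(im,[np.int32(1.9*(hull(w,POT,P["green_pot"])-[50,100]))],True,(0,255,0),1)
cv2.imwrite("pics/wend.png",im); cv2.imwrite("pics/scend.png",cv2.resize(cs[0]["image"][100:280,60:400,::-1],None,fx=2.2,fy=2.2))
print(manip.get_time(), np.abs(manip.get_joint_vel()).max())
```

```text
white_bottle grip 0.0413 after lift 0.0415 t 35.25 fz -0.71
down at 0.001 df 4.39
t 40.825
yellow_pot grip 0.0389 after lift 0.0389 t 44.725 fz -0.77
down at 0.001 df 3.64
t 50.1
52.3 0.0015692930348551477
```

View pics/wend.png

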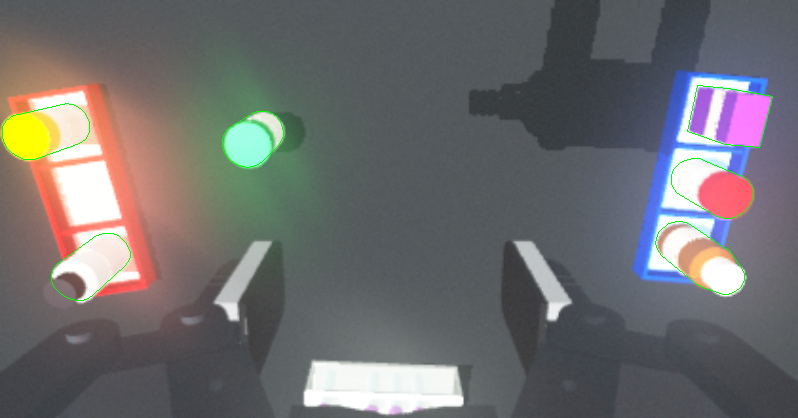

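View pics/scend.png

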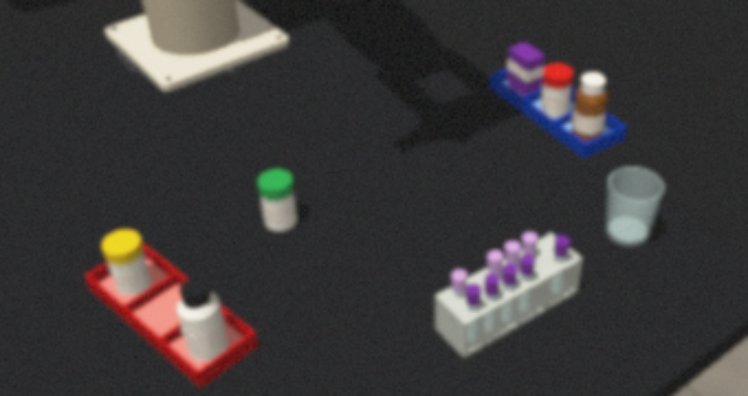

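All five items match their target outlines, upright and one to a compartment. The green pot, rack and beaker are where they were, and the arm is clear.

```bash
python3 -c "
from rig import manip
manip.sign_off()"
```

```text
the job is handed in; nothing more can be done
```

Both kits are made up and the job is handed in, at about 52 s on the robot's clock:
- **Blue tray:** amber bottle in the far compartment, red-capped pot in the middle and purple box in the near one.
- **Red tray:** white bottle in the far compartment and yellow-capped pot in the near one.

**Setting down:** each item touched the tray floor within 1 mm of the expected height, at about 4–12 N, before I released it.

**Last checks:** in the final wrist and scene pictures all five stand upright, one to a compartment, and match the outlines predicted for their targets. The green-capped pot matches its original outline. The rack and beaker look undisturbed, by eye only, and the arm is clear of everything.

**Disagreements:** no final check failed. My first silhouette fit of the purple box gave the wrong rotation and was redone before I moved it. The refit was still loose in the wrist view (about 3 px), but the grip measured 29.9 mm against the box's 30 mm. Some single-camera fits also differed by up to about 12 mm, most of them in the side view, so I used the combined fit from all three cameras.

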